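# Demould a bracket casting, lay it on the scale and close the mould

### The arm

A 6-joint arm with a two-finger parallel gripper is mounted at the origin on the work surface. World frame = base frame: x ahead of the robot, y to its left, z up, the work surface at z = 0. Lengths are in mm, angles in rad, forces in N, time in s.
With the tool pointing down it reaches from about 350 to 775 mm from the base axis. Payload 7.3 kg.
Tool frame: the origin (TCP) lies on the centre line of the jaws, within the pads' length; the fingertips stand 14 mm ahead of it and the grasp point (between the pads) lies 5 mm behind it; z points along the fingers, y is the line along which they close (so a half turn about z gives the same grasp; the last joint's range is limited). The gripper opens to 92 mm and grips with 3 to 60 N. Pads are 19 mm wide; open, the fingers measure 130 mm over their backs; the gripper's body (75 mm by 190 mm) begins 47 mm behind the grasp point.
Start: joints at [1.029, 0.342, 1.524, -0, 1.275, -0.146], TCP at [202.4, 484.438, 209.941] pointing down, gripper open.
Joint ranges: [-2.53, 2.53], [-0.77, 2.02], [0.04, 2.7], [-1, 4.14], [0.28, 2.66], [-3.11, 3.11]. Speed limits (rad/s): [2.57, 2.57, 3.14, 3.14, 3.14, 3.14].

### API

Orientations are given as [roll, pitch, yaw] about the fixed x, y, z axes, in that order (R = Rz(yaw) Ry(pitch) Rx(roll)).
In Python, from plant import get_obs, capture, bot, spot_in, trace, pinpoint gives the robot as it stands.
- The arm moves only by the tool play_rows, never from a script. Its argument "rows" is a list of rows, each a list of 2 entries, a list of its own where there are three numbers: the shift along the world's x, y, z in units of 3 cm (1.0 is 3 cm), then the turn, a rotation vector about the world's x, y, z in units of 8 degrees (1.0 is 8 degrees). A call has 1 to 12 rows; each row shifts and turns the commanded pose from where the row before left it; what a row does not reach is not made up. A row lasts 1/8 s, in which the tool goes at most 62.5 mm and 10.7 degrees, less where a joint would pass 70% of its speed; a pose out of reach is approached as far as the arm can. A call with a number of a shift or a turn outside -1 to 1 is refused whole. A call with a gripper value outside its range is refused whole. "hand" is the opening, from -1 (shut) to 1 (fully open), set as the call begins (left out, the last holds). The fingers move at their own pace and stop on an object; the grip force is fixed at half the most. Time passes only in rows, so rows that do not move let the fingers close. It gives the time, the measured TCP pose, the force, the opening and the grip force at its end, in the units of the state.
- get_obs(): the state, without advancing time (a new reading comes with each control period).
- capture(name): name is "scene" or "top" or "wrist"; returns a dict with "frame" (400x640x3 uint8, red, green, blue), "fov_y" (degrees; the focal length in pixels is half the picture's height over the tangent of half this angle, whatever the lens; pixels are square), "cx", "cy" (the principal point, pixels), "rvec" (rotation vector, rad) and "tvec" (3), from world to camera coordinates, as OpenCV has them; the wrist camera has in their place "hand_eye" (4x4, takes a point from camera to tool coordinates, whose origin is the TCP and whose axes are the flange's). Camera axes: x right, y down, z forward; pixel columns grow to the right and rows downward; lengths in mm; the calibration is good to about 2 mm. A picture is of the moment at which its call begins: read the wrist's pose just before it. There is no depth.
- bot.close_job(): hands the job in; it is judged then, once.
Trained networks look in the newest picture that a camera, given by its name, has taken for a name from the list of things; names that differ only in an ending like _2 or _b are one class to them, and where a whole thing is asked for, a point or a joint stands for the part that bears it (a point fixed in the world has none). Each returns a list of dicts, best first, with "p" (0 to 1); they miss things now and then, are a little off and sometimes report something else, mostly with a low value. They report only what shows in the picture. A call takes as long as a camera call. They do not tell look-alikes from the thing itself.
- spot_in(query, camera): "at" ([row, column] in pixels, amid what is visible of it).
- trace(query, camera): "mask" (400x640 bool, what is visible of it) and "at" ([row, column] in pixels, amid what is visible of it).
- pinpoint(query, camera): "at" ([row, column] in pixels: a listed point, or the origin of a listed thing).
The state is a dict: "time": time; "joint_positions": joint angles; "dq": joint speeds; "tau": joint torques, N m; "tool_pos": TCP position; "tcp_rot": TCP orientation; "contact_force": force on the tool from outside, world axes, zero at the start; "moment": the same for the moment, N m; "grip_width": finger opening in mm; "finger_force": force on a finger pad.
Only numpy, scipy, OpenCV 4.12 (cv2) and the standard library are available. Lean on these libraries where they do the work, as an engineer would, in place of code of your own. Each camera call takes 0.05 s, during which the arm holds its last target. There are 200 camera calls.

### The job

Take the cast bracket out of the open mould without forcing it: its flat tongue is caught under the mould's lip, so tip the other end up and draw it out. Lay it flat and right way up in the middle of the bench scale's pan, then close the empty mould with its upper half, over both pins and fully down. Do not drop either part, and leave the other things on the bench where they are.

Things in the scene. Friction and masses are not known exactly. Their poses are not given: they have to be found in the camera images.
- mould: Lower mould half: aluminium block fixed to the bench, 196 mm long (its x) x 120 wide x 44 high, plus a 24 mm screwed ear, 10 high, at each end. Origin: centre of its underside, z up. Open cavity 22 deep (floor at z=22), 69 wide, from x=-57.5 to x=+84.5 at the top. The -x end is the one nearer the robot.
- parting (a point): Centre of the mould's flat top face, 44 mm above the bench; axes of the mould.
- lip_edge (a point): Middle of the top edge of the overhanging lip at the cavity's -x end (x=-57.5, z=44 mm of the mould). The lip is 10 thick; beneath it the cavity goes on 27 mm farther to x=-84.5, as a slot 12 high above the cavity floor.
- pin_a (a point): Tip of a steel locating pin: 12 mm diameter, standing 30 above the mould's top face, tip edge chamfered 1.5, at x=-84, y=+47 of the mould.
- pin_b (a point): Tip of the other, equal pin, at x=+70, y=-47 mm of the mould.
- casting: Cream resin bracket lying in the mould, axes as the mould's, 0.08 to 0.13 kg, 165 mm long (x) x 66 wide x 22 high: a channel open at the top. Origin: centre of its underside. Floor 5 thick all along; side walls 5 thick from x=-45 to +82.5; end wall 5 thick at the +x end. Its top is level with the mould's top face; play 0.5 to 3. Fresh and brittle: 60 N against the mould breaks it.
- web_top (a point): Middle of the top of the casting's cross web (x=10, z=22 mm of the casting; its axes). The web is 10 thick along x, 17 high over the floor, and spans the channel (56 wide inside). It is the place to grip: fingers on its two x faces, down in the channel. Free beside it: 62 towards +x, 62 to the lip towards -x.
- tongue_tip (a point): Lower edge of the tip of the casting's tongue (x=-82.5, z=0 of the casting; its axes). From x=-82.5 to -45 the floor alone goes on as a flat tongue 5 mm thick; its last 25 lie under the lip, so the casting cannot go straight up. Turned about this edge by 11 degrees (0.19 rad; 15 is too much), +x end up, that end clears the cavity; then it slides out along its own x, 30 mm or more.
- lid: Upper mould half: aluminium plate 196 mm (its x) x 120 x 14, 0.6 to 0.9 kg, standing on two core blocks 16 deep beneath it. Origin: centre of the underside of the cores, z up; plate from z=16 to 30. It fits one way round only, its x and y along the mould's. The cores have 8 or more play in the cavity; the pins enter the holes before the cores enter the cavity.
- lid_face (a point): Centre of the flat underside of the lid's plate (z=16 mm of the lid; its axes), which meets the mould's top face when closed.
- lid_handle (a point): Middle of the lid's steel handle bar, on its axis (z=68 mm of the lid; its axes), near the centre of mass. Square bar along x, 108 long, 14 wide (y), 12 high, on two posts at x=+-48 (84 free between them, 32 free beneath the bar).
- hole_a (a point): Centre of the lower mouth of the through hole for pin a: 13 mm diameter, at x=-84, y=+47 of the lid, on the plate's underside.
- hole_b (a point): The same for pin b: 13 mm diameter, at x=+70, y=-47 of the lid.
- scale: Bench scale with white housing, fixed, 290 mm (x) x 230 x 74 high; the keypad faces the robot (-x). On the bench on either the left or the right of the mould, the lid on the other side. Origin on the bench under the pan, 12.5 mm from its centre towards the keypad. Its steel pan, 215 (x) x 224 (y), is flat and does not move.
- pan (a point): Centre of the top of the scale's pan, 74 above the bench; axes of the scale (x away from its keypad).
- weight_small: Bystander: 500 g steel weight, 36 diameter, 60 high; origin under its centre.
- weight_large: Bystander: 1 kg steel weight, 48 diameter, 80 high; origin under its centre.
- load_cell: Bystander: aluminium load cell bar 130 (x) x 30 x 22; origin under its centre.
- screwdriver: Bystander: screwdriver 170 long lying along its x; origin under its middle.
- brush: Bystander: brush 170 long lying along its x; origin under its middle.
- mug: Bystander: white mug, 82 diameter, 95 high; origin under its centre.
- release_bottle: Bystander: white bottle, 54 diameter, 150 high; origin under its centre.
Things that resemble listed ones, but are neither listed nor needed, are in the scene too. Leave any red look-alike of the lid alone.

How it is judged (in metres and radians):
On the way, in this order (a step that is already met when the one before it is completed fails the run):
1. the casting is out of the mould and clear of it (z of casting in the frame of parting above 0.02 m and contact force between casting and mould below 0.01 N), for 0.2 s.
2. the casting lies flat and right way up in the middle of the scale's pan, let go (horizontal distance between casting and pan below 0.035 m and z of casting in the frame of pan below 0.004 m and angle between casting's own z axis and vertical below 0.06 rad and contact force between casting and scale above 0.2 N and contact force between casting and the fingers below 0.01 N), for 0.3 s.
At the end, for the whole second after the job is handed in: The casting lies on the scale's pan, right way up and flat (within 0.06 rad), its centre within 35 mm of the pan's centre; the upper mould half sits on the lower one over both pins, its face within 2 mm of the mould's top face, centred within 4 mm and level; both are released and at rest (horizontal distance between casting and pan below 0.035 m and z of casting in the frame of pan between -0.004 and 0.004 m and angle between casting's own z axis and vertical below 0.06 rad and horizontal distance between lid_face and parting below 0.004 m and z of lid_face in the frame of parting below 0.002 m and angle between lid's own z axis and vertical below 0.03 rad and angle between the x axis of lid and the x axis of mould, either way round below 0.03 rad and linear speed of each of casting, lid below 0.02 m/s); the robot touches nothing.
It fails at once if the casting is forced against the mould (over 60 N) (contact force between casting and mould above 60 N).
It fails at once if the casting is dropped or thrown (faster than 0.5 m/s with no finger on it) (linear speed of casting above 0.5 m/s and contact force between casting and the fingers below 0.05 N).
It fails at once if the upper mould half is dropped (faster than 0.5 m/s with no finger on it) (linear speed of lid above 0.5 m/s and contact force between lid and the fingers below 0.05 N).
It fails at once if a bystander is moved by more than 25 mm (distance of any of weight_small, weight_large, load_cell, screwdriver, brush, mug, release_bottle from where it was at the start of the episode above 0.025 m).
It also fails if it takes over 58 s, if anything falls off the work surface, if the arm or the gripper's body presses on something with over 40 N, if the wrist force passes 120 N, or if a joint passes its speed limit or range.

## Working session

There is one attempt and no reset: what is moved stays moved. The work goes in short steps, Python scripts to look and compute and a tool call to move; the robot and the scene stay as the last step left them, time stands still between calls to the robot, and variables do not carry over. Pictures are saved under pics/ and viewed, at most 10 in all, crops included, and the job is handed in when it is done.

Besides the shell and the picture viewer there is one more tool, called after "Request:" in YAML: its name, and indented under it one key for each argument. play_rows: Moves the arm, as the interface text tells. Shifts and turns lie within -1 to 1; 1 stands for 3 cm of shift or 8 degrees of turn. Its arguments: {"type":"object","properties":{"rows":{"type":"array"},"hand":{"type":"number"}},"required":["rows"]}

```bash
mkdir -p pics; ls; cat > h.py <<'E'
import numpy as np, cv2
from plant import *
def f(c): return 200/np.tan(np.radians(c["fov_y"])/2)
def save(n,c,crop=None,k=1):
    im=c["frame"][:,:,::-1]
    if crop: im=im[crop[0]:crop[1],crop[2]:crop[3]]
    cv2.imwrite("pics/"+n,cv2.resize(im,None,fx=k,fy=k,interpolation=cv2.INTER_CUBIC))
def pose(c,obs=None):
    "R,t camera->world"
    if "rvec" in c:
        R=cv2.Rodrigues(np.array(c["rvec"],float))[0]; return R.T,-R.T@np.array(c["tvec"],float).ravel()
    from scipy.spatial.transform import Rotation as Ro
    T=np.eye(4);T[:3,:3]=Ro.from_euler("xyz",obs["tcp_rot"]).as_matrix();T[:3,3]=obs["tool_pos"]
    T=T@np.array(c["hand_eye"]);return T[:3,:3],T[:3,3]
def world(c,at,z,obs=None):
    R,t=pose(c,obs); d=R@np.array([(at[1]-c["cx"])/f(c),(at[0]-c["cy"])/f(c),1])
    return t+d*(z-t[2])/d[2]
def px(c,P,obs=None):
    R,t=pose(c,obs);q=R.T@(np.array(P)-t);return np.array([c["cy"]+f(c)*q[1]/q[2],c["cx"]+f(c)*q[0]/q[2]])
E
python3 - <<'E'
from h import *
o=get_obs();print({k:np.round(v,3).tolist() for k,v in o.items()})
Z=dict(parting=44,lip_edge=44,pin_a=74,pin_b=74,web_top=44,lid_handle=68,lid_face=16,hole_a=16,hole_b=16,pan=74,casting=22,tongue_tip=22,lid=0,mould=0,scale=0)
for n in ("top","scene"):
    c=capture(n);save(n+"0.png",c);print(n,np.round(pose(c)[1]),np.round(f(c)))
    for q,z in Z.items():
        for r in pinpoint(q,n)[:3]: print(q,round(r["p"],2),np.round(r["at"],1),np.round(world(c,r["at"],z),1))
E
```

```text
pics
{'time': 0.0, 'joint_positions': [1.029, 0.343, 1.525, 0.0, 1.275, -0.146], 'dq': [0.0, 0.001, 0.001, 0.0, -0.001, -0.0], 'tau': [0.002, -43.123, -24.422, 0.072, 0.056, -0.0], 'tool_pos': [202.139, 484.05, 209.239], 'tcp_rot': [-3.14, -0.0, 2.746], 'contact_force': [-0.404, -0.18, 0.296], 'moment': [0.011, 0.042, -0.007], 'finger_force': 0.0, 'grip_width': 91.84}
top [ 299.    8. 1338.] 488.0
parting 0.57 [195.8 339.6] [550.3 -30.   44. ]
parting 0.49 [218.6 336.9] [488.3 -20.8  44. ]
lip_edge 0.55 [218.5 335.5] [488.7 -17.1  44. ]
pin_a 0.94 [222.6 319.5] [474.6  25.6  74. ]
pin_a 0.88 [170.9 360.4] [610.5 -86.6  74. ]
pin_a 0.32 [179.6 463.5] [ 579.5 -359.3   74. ]
pin_b 0.94 [222.6 319.5] [474.6  25.6  74. ]
pin_b 0.88 [170.9 360.4] [610.5 -86.6  74. ]
pin_b 0.32 [179.6 463.5] [ 579.5 -359.3   74. ]
web_top 0.98 [193.6 337.1] [556.6 -23.4  44. ]
lid_handle 0.94 [187.9 182.5] [578.2 387.5  68. ]
lid_face 0.57 [305.1 244.5] [267.3 230.5  16. ]
lid_face 0.55 [195.9 188.5] [566.6 385.9  16. ]
hole_a 0.83 [175.  213.2] [624.  318.7  16. ]
hole_a 0.66 [338.1 234. ] [183.2 257.8  16
[... 1369 characters left out ...]
5] [252.3 225.5  16. ]
hole_a 0.72 [216.9 479.4] [519.7 450.3  16. ]
hole_a 0.67 [248.9 434.1] [621.  317.5  16. ]
hole_a 0.66 [127.9 396.1] [181.  257.2  16. ]
hole_b 0.72 [216.9 479.4] [519.7 450.3  16. ]
hole_b 0.67 [248.9 434.1] [621.  317.5  16. ]
hole_b 0.66 [127.9 396.1] [181.  257.2  16. ]
pan 0.77 [219.3 166.4] [ 583.6 -353.8   74. ]
pan 0.31 [299.4 338.4] [789.8  75.8  74. ]
casting 0.9 [223. 299.] [552.5 -26.3  22. ]
lid 0.87 [237.1 455.2] [574.2 381.5  -0. ]
lid 0.74 [151.6 391. ] [268.5 236.8   0. ]
mould 0.97 [229.4 295. ] [558.1 -37.7   0. ]
mould 0.47 [225.1 300.3] [544.1 -24.4   0. ]
scale 0.62 [231.2 176.8] [ 569.9 -350.7    0. ]
scale 0.36 [251.6 435.2] [619.1 323.7   0. ]
```

View pics/top0.png

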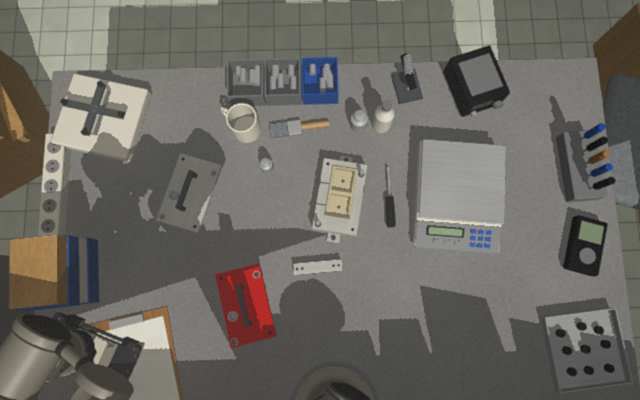

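View pics/scene0.png

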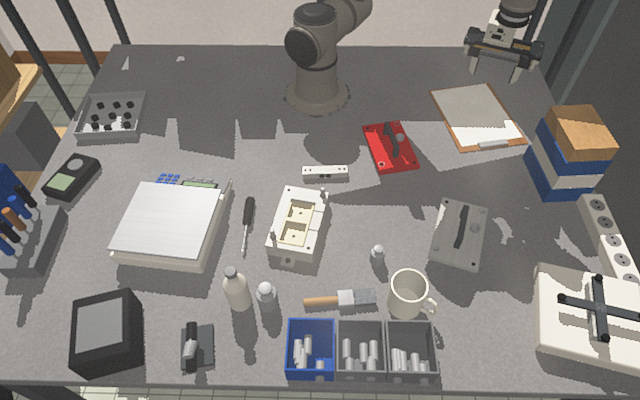

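The grey lid at top (190,188) is the one meant. The red one at (305,245) is the look-alike. The scale is on the right, at (185,460). I'll look at the lid with the wrist camera first, then the mould.

Request:
play_rows:
  rows:
    - [[0.95,-0.27,0.2],[0,0,0]]
    - [[0.95,-0.27,0.2],[0,0,0]]
    - [[0.95,-0.27,0.2],[0,0,0]]
    - [[0.95,-0.27,0.2],[0,0,0]]
    - [[0.95,-0.27,0.2],[0,0,0]]
    - [[0.95,-0.27,0.2],[0,0,0]]
    - [[0.95,-0.27,0.2],[0,0,0]]
    - [[0.95,-0.27,0.2],[0,0,0]]
    - [[0.95,-0.27,0.2],[0,0,0]]
    - [[0.95,-0.27,0.2],[0,0,0]]
    - [[0.95,-0.27,0.2],[0,0,0]]
    - [[0,0,0],[0,0,0]]
  hand: 1

```text
time: 3.1
tool_pos: [517.7, 394.4, 275.5]
tcp_rot: [3.141, 0.0, 2.743]
contact_force: [0.1, -0.5, -0.3]
grip_width: 91.8
finger_force: 0.0
```

```bash
python3 - <<'E'
from h import *
o=get_obs();print(o["tool_pos"],o["tcp_rot"],o["joint_positions"])
c=capture("wrist");save("w1.png",c);print(np.round(c["hand_eye"],3),f(c),c["cx"],c["cy"])
for q,z in dict(lid_handle=68,lid_face=16,hole_a=16,hole_b=16,lid=0).items():
    for r in pinpoint(q,"wrist")[:3]: print(q,round(r["p"],2),np.round(r["at"],1),np.round(world(c,r["at"],z,o),1))
E
```

```text
[517.66003065 394.42755762 275.51297737] [3.14148880e+00 3.54372414e-04 2.74338681e+00] [ 5.33551657e-01  5.53765263e-01  1.00795977e+00 -2.22511797e-04
  1.57957290e+00 -6.39040833e-01]
[[-0.00000e+00 -9.51000e-01 -3.09000e-01  8.41060e+01]
 [ 1.00000e+00 -0.00000e+00 -0.00000e+00  4.40000e-02]
 [ 0.00000e+00 -3.09000e-01  9.51000e-01 -1.75657e+02]
 [ 0.00000e+00  0.00000e+00  0.00000e+00  1.00000e+00]] 336.37476871387787 316.6898244713422 195.4655734883298
lid_handle 0.86 [207.5 327.1] [574.  384.4  68. ]
lid_face 0.85 [194.8 326. ] [574.6 384.2  16. ]
lid_face 0.75 [11.7 95.7] [265.8 223.5  16. ]
hole_a 0.96 [132.6 356.9] [512.5 452.6  16. ]
hole_a 0.68 [ 91.5 114.9] [349.3 194.7  16. ]
hole_a 0.61 [242.2 296.8] [624.1 318.9  16. ]
hole_b 0.96 [132.6 356.9] [512.5 452.6  16. ]
hole_b 0.68 [ 91.5 114.9] [349.3 194.7  16. ]
hole_b 0.61 [242.2 296.8] [624.1 318.9  16. ]
lid 0.65 [ 15.6 105.6] [267.6 224.6   0. ]
lid 0.57 [192.5 321.5] [574.  378.1   0. ]
```

View pics/w1.png

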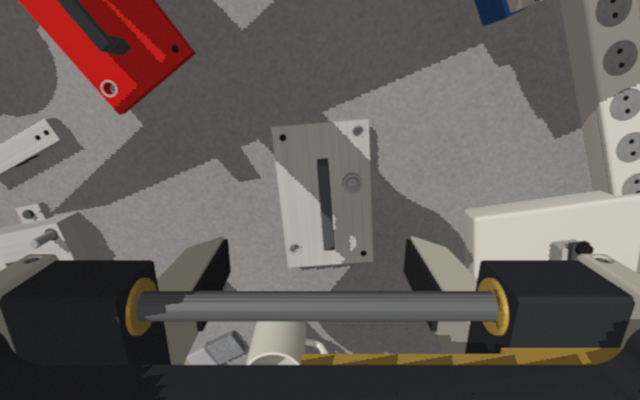

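Request:
play_rows:
  rows:
    - [[0.1,-1,-0.1],[0,0,-0.8]]
    - [[0.1,-1,-0.1],[0,0,-0.8]]
    - [[0.1,-1,-0.1],[0,0,-0.8]]
    - [[0.1,-1,-0.1],[0,0,-0.8]]
    - [[0.1,-1,-0.1],[0,0,-0.8]]
    - [[0.1,-1,-0.1],[0,0,-0.8]]
    - [[0.1,-1,-0.1],[0,0,-0.8]]
    - [[0.1,-1,-0.1],[0,0,-0.8]]
    - [[0.1,-1,-0.1],[0,0,-0.8]]
    - [[0.1,-1,-0.1],[0,0,-0.8]]
    - [[0.1,-1,-0.1],[0,0,-0.8]]
    - [[0.1,-1,-0.1],[0,0,-0.8]]

```text
time: 4.9
tool_pos: [551.6, 35.0, 240.1]
tcp_rot: [3.141, -0.0, 1.403]
contact_force: [0.2, 0.1, 0.3]
grip_width: 91.9
finger_force: 0.0
```

```bash
python3 - <<'E'
from h import *
capture("wrist")
o=get_obs();print(o["tool_pos"],o["tcp_rot"],o["joint_positions"])
c=capture("wrist");save("w2.png",c,)
for q,z in dict(parting=44,lip_edge=44,pin_a=74,pin_b=74,web_top=44,casting=22,tongue_tip=22,mould=0,screwdriver=0).items():
    for r in pinpoint(q,"wrist")[:3]: print(q,round(r["p"],2),np.round(r["at"],1),np.round(world(c,r["at"],z,o),1))
E
```

```text
[551.87913763  31.58599601 239.60185045] [3.14122184e+00 2.12201688e-03 1.39586405e+00] [-0.08016909  0.37275643  1.39492047 -0.00218996  1.37374786  0.09519136]
lip_edge 0.76 [215.8 276.9] [494.8 -21.5  44. ]
lip_edge 0.24 [209.9 323.6] [550.5 -23.8  44. ]
pin_a 0.66 [263.5 384.5] [609.4 -89.2  74. ]
pin_a 0.6 [182.7 246.1] [476.5  31.8  74. ]
pin_b 0.66 [263.5 384.5] [609.4 -89.2  74. ]
pin_b 0.6 [182.7 246.1] [476.5  31.8  74. ]
web_top 0.98 [217.9 330.4] [556.7 -35.2  44. ]
web_top 0.57 [181.4 245.1] [467.8  26.2  44. ]
casting 0.65 [211.1 322.3] [547.7 -33.3  22. ]
casting 0.56 [182.7 245.1] [461.6  19.3  22. ]
```

View pics/w2.png

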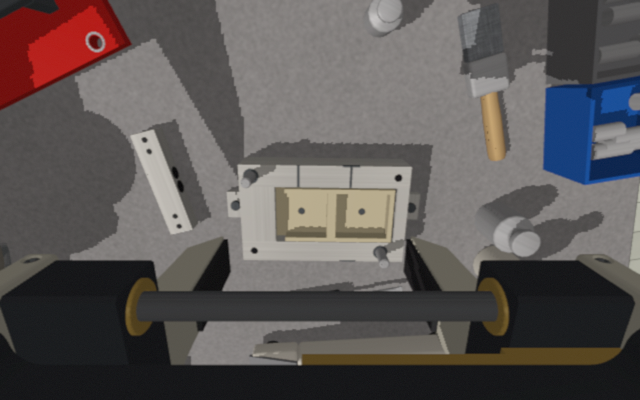

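Request:
play_rows:
  rows:
    - [[0.1,-0.55,-0.9],[0,0,0]]
    - [[0.1,-0.55,-0.9],[0,0,0]]
    - [[0,-0.55,-0.9],[0,0,0]]
    - [[0,-0.5,-0.9],[0,0,0]]
    - [[0,0,0],[0,0,0]]
    - [[0,0,0],[0,0,0]]
  hand: 0.2

```text
time: 6.2
tool_pos: [558.5, -28.7, 133.0]
tcp_rot: [3.14, -0.0, 1.406]
contact_force: [0.3, -0.8, -0.0]
grip_width: 55.2
finger_force: 0.0
```

```bash
python3 - <<'E'
from h import *
o=get_obs();print(o["tool_pos"],o["tcp_rot"],o["grip_width"])
c=capture("wrist");save("w3.png",c)
for q,z in dict(parting=44,lip_edge=44,pin_a=74,pin_b=74,web_top=44,casting=22,tongue_tip=22,mould=0).items():
    for r in pinpoint(q,"wrist")[:3]: print(q,round(r["p"],2),np.round(r["at"],1),np.round(world(c,r["at"],z,o),1))
E
```

```text
[558.53935274 -28.67449215 133.00037103] [ 3.14007791e+00 -2.17329820e-04  1.40570501e+00] 55.23499820352011
lip_edge 0.6 [199.1 232.8] [489.3 -22.1  44. ]
pin_a 0.98 [144.4 187.5] [477.2  31.1  74. ]
pin_a 0.35 [196.5 314.9] [558.6 -21.4  74. ]
pin_b 0.98 [144.4 187.5] [477.2  31.1  74. ]
pin_b 0.35 [196.5 314.9] [558.6 -21.4  74. ]
web_top 0.91 [199.9 313.5] [555.2 -33.8  44. ]
casting 0.82 [189.8 304.3] [547.3 -30.5  22. ]
casting 0.48 [146.7  93.4] [376.2  37.2  22. ]
```

View pics/w3.png

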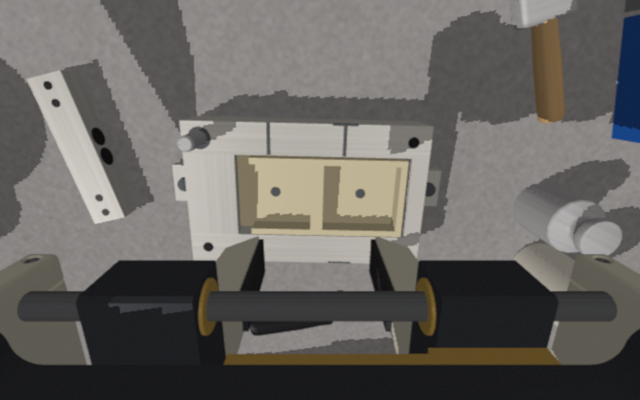

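```bash
python3 - <<'E'
from h import *
o=get_obs()
c=capture("wrist");save("w3c.png",c,(110,260,170,440),2.9)
for n,a in dict(TL=(122,180),TR=(125,433),cTL=(155,236),cTR=(158.5,411),cBR=(237,405),cBL=(234,242),webL=(197,311),webR=(197,323)).items(): print(n,np.round(world(c,a,44,o),1))
g=cv2.cvtColor(c["frame"],cv2.COLOR_RGB2GRAY)
for r in (165,172,180,205): print(r,g[r,232:256].tolist(),g[r,300:346].tolist(),g[r,395:418].tolist())
E
```

```text
TL [463.8  45.5  44. ]
TR [655.9  11.1  44. ]
cTL [500.3  13.3  44. ]
cTR [637.1 -12.4  44. ]
cBR [626.6 -80.1  44. ]
cBL [489.  -54.3  44. ]
webL [553.  -31.1  44. ]
webR [562.8 -32.7  44. ]
165 [184, 182, 172, 128, 87, 89, 110, 116, 117, 117, 117, 116, 117, 117, 117, 117, 116, 116, 116, 116, 115, 115, 133, 170] [181, 181, 182, 181, 181, 181, 180, 181, 181, 180, 181, 181, 180, 181, 181, 180, 180, 180, 180, 180, 180, 180, 181, 178, 169, 158, 154, 153, 154, 154, 154, 155, 161, 163, 163, 163, 163, 164, 163, 163, 162, 165, 175, 180, 179, 180] [179, 179, 179, 179, 179, 180, 179, 179, 179, 179, 179, 180, 180, 173, 132, 102, 131, 154, 172, 178, 179, 179, 179]
172 [182, 183, 175, 138, 95, 85, 102, 114, 117, 117, 116, 117, 117, 116, 116, 117, 116, 117, 116, 117, 117, 116, 116, 116] [180, 180, 181, 181, 181, 180, 181, 180, 181, 180, 180, 179, 180, 180, 180, 179, 179, 181, 179, 180, 179, 180, 181, 176, 151, 125, 117, 116, 117, 117, 116, 116, 117, 116, 116, 116, 117, 116, 117, 115, 131, 167, 179, 181, 180, 180] [179, 171, 155, 146, 144, 145, 151, 170, 178, 179, 179, 180, 174, 139, 108, 129, 150
[... 270 characters left out ...]
 175, 143, 120, 116, 117, 116, 117, 117, 117, 117, 117, 116, 117, 116, 116, 117, 129, 162, 178, 180, 180, 180, 180] [174, 157, 146, 144, 144, 150, 167, 177, 179, 179, 180, 174, 140, 109, 128, 147, 169, 177, 178, 178, 178, 177, 178]
205 [182, 180, 180, 179, 170, 128, 87, 89, 109, 116, 116, 116, 117, 116, 115, 116, 117, 117, 117, 116, 117, 117, 116, 116] [181, 181, 180, 180, 180, 180, 180, 179, 180, 180, 180, 180, 180, 180, 180, 180, 180, 180, 180, 180, 180, 180, 176, 151, 126, 116, 117, 117, 117, 116, 117, 117, 117, 117, 116, 117, 116, 132, 168, 179, 180, 179, 180, 180, 180, 180] [145, 144, 146, 157, 173, 179, 179, 180, 177, 159, 116, 98, 135, 165, 176, 178, 178, 178, 177, 177, 178, 178, 177]
```

View pics/w3c.png

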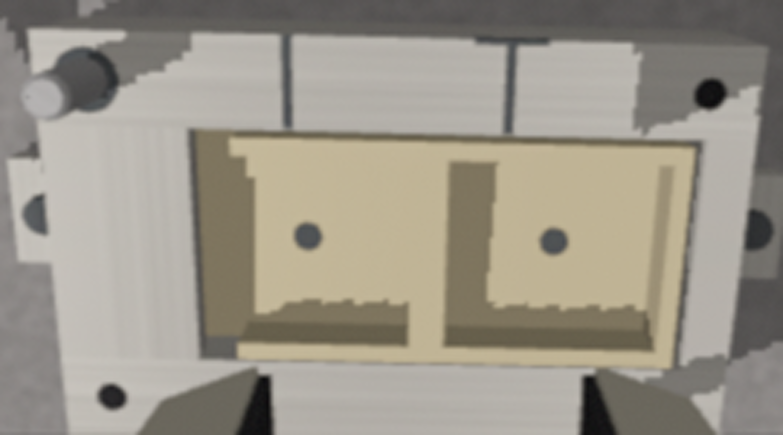

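The crop shows the web top at column 311–323.5, row about 197. That puts the web centre near (558,-32). The mould yaw is about -10.3°, with its centre near (550,-31). I'll descend on the web.

Request:
play_rows:
  rows:
    - [[0,-0.11,-0.8],[0,0,-0.1]]
    - [[0,0,-0.8],[0,0,0]]
    - [[0,0,-0.7],[0,0,0]]
    - [[0,0,-0.4],[0,0,0]]
    - [[0,0,-0.25],[0,0,0]]
    - [[0,0,0],[0,0,0]]
    - [[0,0,0],[0,0,0]]

```text
time: 7.58
tool_pos: [558.4, -32.5, 44.1]
tcp_rot: [3.14, 0.0, 1.391]
contact_force: [0.1, -1.2, -0.6]
grip_width: 55.1
finger_force: 0.0
```

Now I'll close.

Request:
play_rows:
  rows:
    - [[0,0,0],[0,0,0]]
    - [[0,0,0],[0,0,0]]
    - [[0,0,0],[0,0,0]]
    - [[0,0,0],[0,0,0]]
    - [[0,0,0],[0,0,0]]
    - [[0,0,0],[0,0,0]]
  hand: -1

```text
time: 8.32
tool_pos: [557.9, -32.5, 43.4]
tcp_rot: [3.142, 0.0, 1.391]
contact_force: [0.3, 0.7, 0.2]
grip_width: 2.1
finger_force: 0.0
```

```bash
python3 - <<'E'
from h import *
o=get_obs();print({k:np.round(v,3).tolist() for k,v in o.items()})
c=capture("wrist");save("w4.png",c,(120,400,160,480),2)
E
```

```text
{'time': 8.325, 'joint_positions': [-0.195, 0.585, 1.636, -0.0, 0.921, -0.016], 'dq': [0.002, 0.001, -0.001, -0.002, 0.0, 0.0], 'tau': [-0.001, -49.897, -19.168, 0.064, 0.038, 0.0], 'tool_pos': [557.893, -32.479, 43.409], 'tcp_rot': [3.142, 0.0, 1.391], 'contact_force': [0.322, 0.728, 0.154], 'moment': [-0.119, 0.064, 0.006], 'finger_force': 0.0, 'grip_width': 2.086}
```

View pics/w4.png

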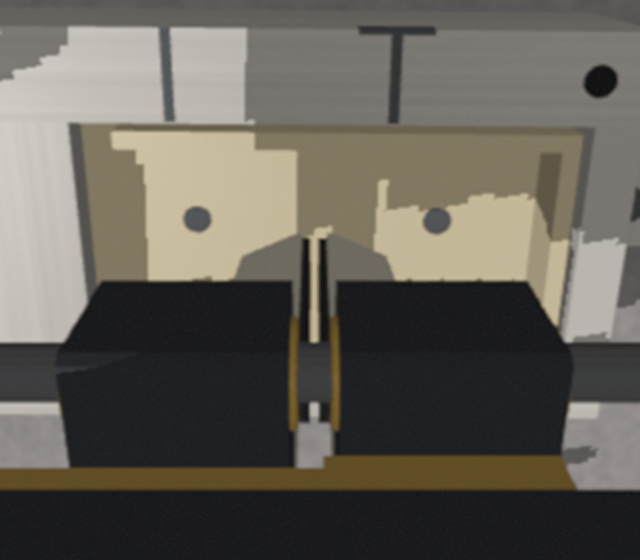

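```bash
python3 - <<'E'
from h import *
o=get_obs()
print(o["grip_width"],o["finger_force"])
c=capture("wrist");T=np.array(c["hand_eye"])
def p(v):
    q=np.linalg.inv(T)@np.r_[v,1.];q=q[:3];return np.round(((c["cy"]+f(c)*q[1]/q[2]-120)*2,(c["cx"]+f(c)*q[0]/q[2]-160)*2),0)
for z in (14,0,-5,-20,-40):
    for y in (-6,-1,1,6): print(z,y,p((9.5,y,z)))
for x in (35,20,10,0):print("web",x,p((x,-5,0)),p((x,5,0)))
E
```

```text
0.8046011021221176 0.0
14 -6 [192. 293.]
14 -1 [192. 310.]
14 1 [192. 316.]
14 6 [192. 333.]
0 -6 [210. 292.]
0 -1 [210. 309.]
0 1 [210. 316.]
0 6 [210. 334.]
-5 -6 [218. 291.]
-5 -1 [218. 309.]
-5 1 [218. 316.]
-5 6 [218. 335.]
-20 -6 [241. 289.]
-20 -1 [241. 309.]
-20 1 [241. 317.]
-20 6 [241. 336.]
-40 -6 [280. 286.]
-40 -1 [280. 308.]
-40 1 [280. 317.]
-40 6 [280. 339.]
web 35 [123. 294.] [123. 331.]
web 20 [175. 295.] [175. 331.]
web 10 [209. 295.] [209. 331.]
web 0 [241. 295.] [241. 330.]
```

Request:
play_rows:
  rows:
    - [[0,0,0],[0,0,0]]
    - [[0,0,0],[0,0,0]]

```text
time: 8.68
tool_pos: [557.9, -32.5, 43.4]
tcp_rot: [3.141, 0.0, 1.391]
contact_force: [0.5, 0.6, -0.2]
grip_width: 0.3
finger_force: 0.0
```

```bash
python3 - <<'E'
from h import *
o=get_obs();print({k:np.round(v,3).tolist() for k,v in o.items()})
c=capture("wrist");g=cv2.cvtColor(c["frame"],cv2.COLOR_RGB2GRAY)
for r in range(216,312,8): print(r,g[r,296:340].tolist())
E
```

```text
{'time': 8.675, 'joint_positions': [-0.195, 0.585, 1.636, -0.0, 0.921, -0.016], 'dq': [0.001, -0.002, 0.001, -0.001, -0.001, 0.001], 'tau': [0.001, -49.883, -19.166, 0.064, 0.038, -0.0], 'tool_pos': [557.911, -32.472, 43.445], 'tcp_rot': [3.141, 0.0, 1.391], 'contact_force': [0.463, 0.606, -0.221], 'moment': [-0.118, 0.041, 0.041], 'finger_force': 0.0, 'grip_width': 0.299}
216 [185, 184, 185, 185, 184, 185, 185, 185, 185, 185, 186, 180, 149, 124, 120, 120, 119, 120, 121, 121, 120, 120, 120, 120, 120, 120, 121, 120, 120, 120, 119, 120, 120, 120, 120, 121, 121, 120, 120, 121, 120, 120, 119, 121]
224 [185, 185, 185, 185, 185, 185, 185, 185, 184, 184, 185, 179, 148, 124, 119, 120, 119, 120, 119, 120, 119, 120, 121, 120, 120, 120, 120, 120, 119, 120, 120, 120, 121, 121, 120, 120, 120, 121, 121, 120, 121, 120, 120, 121]
232 [185, 185, 185, 185, 185, 184, 184, 184, 184, 184, 185, 179, 148, 123, 119, 119, 120, 120, 120, 120, 120, 120, 119, 120, 119, 120, 119, 123, 135, 135, 125, 120, 120, 120, 120, 120, 119, 120, 120, 120, 120, 120, 120, 119]
240 [185, 182, 175, 161, 150, 136, 120, 109, 106,
[... 993 characters left out ...]
, 27, 26, 26, 28, 30, 46, 68, 74, 69, 49, 29, 20, 21, 55, 102, 108, 72, 33, 21, 24, 41, 64, 75, 73, 57, 37, 28, 27, 26, 27, 27, 26, 26, 27, 26, 28, 25, 24]
288 [27, 25, 26, 26, 24, 27, 26, 25, 25, 24, 38, 66, 82, 84, 77, 58, 33, 23, 22, 55, 101, 109, 73, 33, 21, 28, 50, 76, 86, 86, 74, 47, 29, 26, 25, 26, 27, 27, 28, 27, 26, 27, 27, 25]
296 [30, 29, 30, 29, 31, 29, 29, 30, 31, 28, 41, 71, 87, 88, 77, 61, 53, 55, 55, 55, 55, 56, 55, 56, 55, 55, 59, 74, 85, 91, 78, 53, 30, 29, 27, 31, 31, 28, 30, 31, 29, 30, 29, 30]
304 [33, 31, 31, 33, 31, 31, 32, 35, 31, 30, 50, 86, 98, 93, 83, 67, 60, 60, 60, 60, 60, 59, 60, 59, 60, 60, 61, 73, 87, 96, 92, 62, 36, 30, 32, 31, 31, 31, 31, 32, 33, 31, 32, 32]
```

The fingers closed on nothing. In the picture the fingertips sit at crop row 237, which places them about 18 mm *behind* the reported TCP instead of 14 mm ahead. I'll reopen and go lower in careful steps.

Request:
play_rows:
  rows:
    - [[0,0,0],[0,0,0]]
    - [[0,0,0],[0,0,0]]
    - [[0,0,0],[0,0,0]]
    - [[0,0,0],[0,0,0]]
    - [[0,0,-0.25],[0,0,0]]
    - [[0,0,-0.25],[0,0,0]]
    - [[0,0,-0.1],[0,0,0]]
    - [[0,0,0],[0,0,0]]
  hand: 0.2

```text
time: 9.72
tool_pos: [557.7, -32.4, 25.0]
tcp_rot: [-3.141, 0.0, 1.391]
contact_force: [0.1, -0.8, 1.1]
grip_width: 55.2
finger_force: 0.0
```

```bash
python3 - <<'E'
from h import *
o=get_obs();print(o["tool_pos"],o["grip_width"])
c=capture("wrist");save("w5.png",c,(120,280,190,440),3)
E
```

```text
[557.66657589 -32.40956437  24.98584403] 55.2286969661924
```

View pics/w5.png

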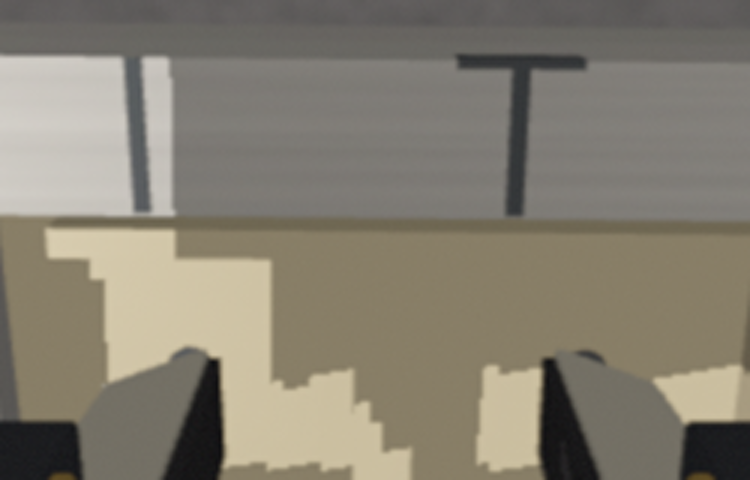

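Request:
play_rows:
  rows:
    - [[0,0,-0.1],[0,0,0]]
    - [[0,0,-0.1],[0,0,0]]
    - [[0,0,-0.1],[0,0,0]]
    - [[0,0,0],[0,0,0]]

```text
time: 10.28
tool_pos: [557.7, -32.4, 16.1]
tcp_rot: [-3.141, 0.0, 1.391]
contact_force: [-0.1, -0.2, 0.5]
grip_width: 55.1
finger_force: 0.0
```

Request:
play_rows:
  rows:
    - [[0,0,-0.08],[0,0,0]]
    - [[0,0,-0.04],[0,0,0]]
    - [[0,0,0],[0,0,0]]

```text
time: 10.65
tool_pos: [557.8, -32.5, 12.7]
tcp_rot: [-3.141, 0.0, 1.391]
contact_force: [-0.1, 0.2, -0.5]
grip_width: 55.2
finger_force: 0.0
```

Request:
play_rows:
  rows:
    - [[0,0,0],[0,0,0]]
    - [[0,0,0],[0,0,0]]
    - [[0,0,0],[0,0,0]]
    - [[0,0,0],[0,0,0]]
    - [[0,0,0],[0,0,0]]
    - [[0,0,0],[0,0,0]]
    - [[0,0,0],[0,0,0]]
  hand: -1

```text
time: 11.52
tool_pos: [557.9, -32.5, 12.9]
tcp_rot: [3.142, 0.0, 1.391]
contact_force: [0.7, -0.6, -0.2]
grip_width: 9.3
finger_force: 30.0
```

Gripped: width 9.3 mm, force 30 N. Next I'll tip about the tongue edge, +x end up, first 5.5°.

Request:
play_rows:
  rows:
    - [[0.01,0,0.1],[-0.041,-0.225,0]]
    - [[0.01,0,0.1],[-0.041,-0.225,0]]
    - [[0.01,0,0.1],[-0.041,-0.225,0]]
    - [[0,0,0],[0,0,0]]

```text
time: 12.02
tool_pos: [558.3, -32.3, 21.9]
tcp_rot: [3.046, 0.0, 1.392]
contact_force: [0.0, 0.3, -1.4]
grip_width: 9.7
finger_force: 30.0
```

Request:
play_rows:
  rows:
    - [[0.01,0,0.1],[-0.041,-0.225,0]]
    - [[0.01,0,0.1],[-0.041,-0.225,0]]
    - [[0.01,0,0.1],[-0.041,-0.225,0]]
    - [[0,0,0],[0,0,0]]

```text
time: 12.52
tool_pos: [559.4, -32.4, 30.7]
tcp_rot: [2.951, 0.0, 1.391]
contact_force: [0.8, -0.6, -1.0]
grip_width: 9.7
finger_force: 30.0
```

Request:
play_rows:
  rows:
    - [[0.2,-0.036,0.039],[0,0,0]]
    - [[0.2,-0.036,0.039],[0,0,0]]
    - [[0,0,0],[0,0,0]]

```text
time: 12.9
tool_pos: [572.7, -34.9, 33.3]
tcp_rot: [2.949, 0.0, 1.391]
contact_force: [-0.7, 0.3, -0.9]
grip_width: 9.9
finger_force: 30.0
```

Request:
play_rows:
  rows:
    - [[0.3,-0.054,0.058],[0,0,0]]
    - [[0.3,-0.054,0.058],[0,0,0]]
    - [[0.3,-0.054,0.058],[0,0,0]]
    - [[0.3,-0.054,0.058],[0,0,0]]
    - [[0,0,0.2],[0,0,0]]
    - [[0,0,0.4],[0,0,0]]
    - [[0,0,0.6],[0,0,0]]
    - [[0,0,0.8],[0,0,0]]
    - [[0,0,0.8],[0,0,0]]
    - [[0,0,0.8],[0,0,0]]
    - [[0,0,0.5],[0,0,0]]
    - [[0,0,0],[0,0,0]]

```text
time: 14.4
tool_pos: [608.2, -41.2, 164.6]
tcp_rot: [2.947, 0.0, 1.391]
contact_force: [-1.5, -0.5, -2.4]
grip_width: 9.7
finger_force: 30.0
```

```bash
python3 - <<'E'
from h import *
o=get_obs();print(o["tool_pos"],o["tcp_rot"],o["joint_positions"])
for n in ("top","scene"):
    c=capture(n)
    for q in ("pan","scale"):
        for r in pinpoint(q,n)[:1]: print(n,q,round(r["p"],2),r["at"],np.round(world(c,r["at"],74 if q=="pan" else 0),1))
    g=cv2.cvtColor(c["frame"],cv2.COLOR_RGB2GRAY)
    m=trace("pan",n)[:1]
    if m: 
        k=m[0]["mask"].astype(np.uint8);print(cv2.minAreaRect(cv2.findNonZero(k)),m[0]["p"])
    if n=="top":
        W=[world(c,a,74) for a in ((141,421),(145,507),(223,505),(218,418))];print(np.round(W,0).tolist(),np.mean(W,0))
    else:
        W=[world(c,a,74) for a in ((181,151),(184,228),(266,199),(256,110))];print(np.round(W,0).tolist(),np.mean(W,0))
E
```

```text
[608.18430624 -41.17576712 164.62417669] [2.94726261e+00 2.25953045e-04 1.39141487e+00] [-0.19478773  0.42477623  1.54680504  0.00332486  0.97570304 -0.01702383]
top pan 0.78 [181.9, 464.5] [ 573.2 -361.4   74. ]
top scale 0.64 [188.7, 453.3] [ 570.6 -350.2    0. ]
((459.8399658203125, 195.8800048828125), (90.08331298828125, 109.27593994140625), 3.1798300743103027) 0.7
[[689.0, -253.0, 74.0], [672.0, -483.0, 74.0], [461.0, -459.0, 74.0], [480.0, -232.0, 74.0]] [ 575.20230552 -356.90514061   74.        ]
scene pan 0.81 [217.6, 167.6] [ 578.4 -352.    74. ]
scene scale 0.95 [231.9, 178.1] [ 572.  -346.7    0. ]
[[460.0, -425.0, 74.0], [466.0, -217.0, 74.0], [714.0, -246.0, 74.0], [691.0, -461.0, 74.0]] [ 582.74543121 -337.62658983   74.        ]
```

Request:
play_rows:
  rows:
    - [[-0.064,-0.96,-0.05],[0.0226,0.1245,0]]
    - [[-0.064,-0.96,-0.05],[0.0226,0.1245,0]]
    - [[-0.064,-0.96,-0.05],[0.0226,0.1245,0]]
    - [[-0.064,-0.96,-0.05],[0.0226,0.1245,0]]
    - [[-0.064,-0.96,-0.05],[0.0226,0.1245,0]]
    - [[-0.064,-0.96,-0.05],[0.0226,0.1245,0]]
    - [[-0.064,-0.96,-0.05],[0.0226,0.1245,0]]
    - [[-0.064,-0.96,-0.05],[0.0226,0.1245,0]]
    - [[-0.064,-0.96,-0.05],[0.0226,0.1245,0]]
    - [[-0.064,-0.96,-0.05],[0.0226,0.1245,0]]
    - [[-0.064,-0.96,-0.05],[0.0226,0.1245,0]]
    - [[0,0,0],[0,0,0]]

```text
time: 16.3
tool_pos: [586.0, -359.9, 145.4]
tcp_rot: [-3.138, 0.0, 1.389]
contact_force: [-0.7, 0.7, -0.9]
grip_width: 9.3
finger_force: 30.0
```

Request:
play_rows:
  rows:
    - [[0,0.05,-0.6],[0,0,0]]
    - [[0,0,-0.7],[0,0,0]]
    - [[0,0,-0.6],[0,0,0]]
    - [[0,0,-0.4],[0,0,0]]
    - [[0,0,-0.2],[0,0,0]]
    - [[0,0,-0.05],[0,0,0]]
    - [[0,0,0],[0,0,0]]

```text
time: 17.18
tool_pos: [586.9, -356.6, 70.7]
tcp_rot: [-3.14, 0.001, 1.391]
contact_force: [0.1, 0.1, -1.3]
grip_width: 9.5
finger_force: 30.0
```

Request:
play_rows:
  rows:
    - [[0,0,-0.07],[0,0,0]]
    - [[0,0,-0.05],[0,0,0]]
    - [[0,0,-0.04],[0,0,0]]
    - [[0,0,-0.03],[0,0,0]]
    - [[0,0,0],[0,0,0]]

```text
time: 17.8
tool_pos: [586.6, -356.4, 64.9]
tcp_rot: [-3.139, 0.0, 1.391]
contact_force: [-1.7, 1.4, 1.9]
grip_width: 9.9
finger_force: 30.0
```

Request:
play_rows:
  rows:
    - [[0,0,-0.03],[0,0,0]]
    - [[0,0,0],[0,0,0]]

```text
time: 18.05
tool_pos: [586.6, -356.4, 64.9]
tcp_rot: [-3.139, 0.001, 1.392]
contact_force: [-3.0, 2.6, 8.2]
grip_width: 10.3
finger_force: 30.0
```

Contact is clear, so I'll release, let it settle, then go up.

Request:
play_rows:
  rows:
    - [[0,0,0],[0,0,0]]
    - [[0,0,0],[0,0,0]]
    - [[0,0,0],[0,0,0]]
    - [[0,0,0],[0,0,0]]
    - [[0,0,0],[0,0,0]]
    - [[0,0,0.3],[0,0,0]]
    - [[0,0,0.6],[0,0,0]]
    - [[0,0,1],[0,0,0]]
    - [[0,0,1],[0,0,0]]
    - [[0,0,1],[0,0,0]]
    - [[0,0,1],[0,0,0]]
    - [[0,0,0],[0,0,0]]
  hand: 0.2

```text
time: 19.55
tool_pos: [587.8, -357.3, 215.3]
tcp_rot: [3.137, 0.004, 1.391]
contact_force: [0.1, 0.2, 0.7]
grip_width: 55.4
finger_force: 0.0
```

```bash
python3 - <<'E'
from h import *
o=get_obs();print(o["tool_pos"],o["tcp_rot"])
c=capture("wrist");save("w6.png",c)
for q,z in dict(casting=74,web_top=96,pan=74).items():
    for r in pinpoint(q,"wrist")[:2]: print(q,round(r["p"],2),r["at"],np.round(world(c,r["at"],z,o),1))
E
```

```text
[ 587.79459167 -357.29599805  215.26592072] [3.13735073 0.00372332 1.3914467 ]
casting 0.96 [176.4, 304.2] [ 576.6 -355.1   74. ]
web_top 0.82 [182.6, 315.7] [ 587.6 -357.    96. ]
```

View pics/w6.png

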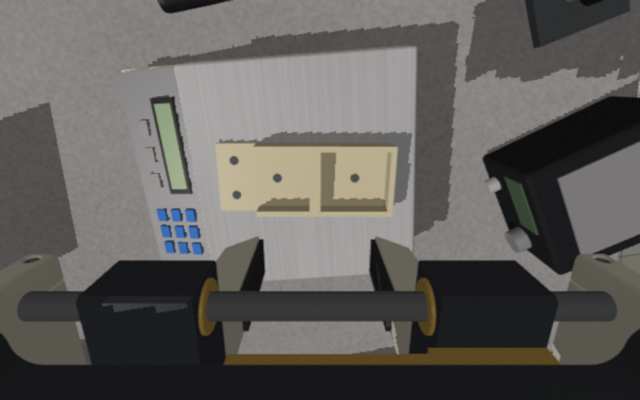

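```bash
python3 - <<'E'
from h import *
o=get_obs();c=capture("wrist")
a,b,d=[world(c,p,74,o) for p in ((66,177),(47.5,416),(274,413))]
print(a,b,d,np.linalg.norm(a-b),np.linalg.norm(b-d),"pan centre",(a+d)/2, o["joint_positions"])
E
```

```text
[ 484.56618209 -235.02982513   74.        ] [ 689.28926177 -257.31625436   74.        ] [ 666.68441985 -475.72714404   74.        ] 205.93257217238389 219.57753895079216 pan centre [ 575.62530097 -355.37848458   74.        ] [-6.56870770e-01  6.56448889e-01  1.00205386e+00 -1.36951714e-03
  1.48744917e+00 -4.77350563e-01]
```

Casting is central on the pan: its centre is about 1–3 mm from the pan's centre, flat and right way up. Now the lid.

Request:
play_rows:
  rows:
    - [[0,1,0],[0,0,0.4]]
    - [[0,1,0],[0,0,0.4]]
    - [[0,1,0],[0,0,0.4]]
    - [[0,1,0],[0,0,0.4]]
    - [[0,1,0],[0,0,0.4]]
    - [[0,1,0],[0,0,0.4]]
    - [[0,1,0],[0,0,0.4]]
    - [[0,1,0],[0,0,0.4]]
    - [[0,1,0],[0,0,0.4]]
    - [[0,1,0],[0,0,0.4]]
    - [[0,1,0],[0,0,0.4]]
    - [[0,1,0],[0,0,0.4]]

```text
time: 21.3
tool_pos: [586.1, 4.6, 209.6]
tcp_rot: [-3.137, -0.001, 2.063]
contact_force: [1.1, 0.3, -0.9]
grip_width: 55.1
finger_force: 0.0
```

Request:
play_rows:
  rows:
    - [[-0.05,1,0],[0,0,0.45]]
    - [[-0.05,1,0],[0,0,0.45]]
    - [[-0.05,1,0],[0,0,0.45]]
    - [[-0.05,1,0],[0,0,0.45]]
    - [[-0.05,1,0],[0,0,0.45]]
    - [[-0.05,1,0],[0,0,0.45]]
    - [[-0.05,1,0],[0,0,0.45]]
    - [[-0.05,1,0],[0,0,0.45]]
    - [[-0.05,1,0],[0,0,0.45]]
    - [[-0.05,1,0],[0,0,0.45]]
    - [[0,1,0],[0,0,0.45]]
    - [[0,1,0],[0,0,0.3]]

```text
time: 22.8
tool_pos: [571.1, 364.4, 209.4]
tcp_rot: [-3.138, -0.001, 2.796]
contact_force: [-0.0, -0.3, 0.4]
grip_width: 55.0
finger_force: 0.0
```

Request:
play_rows:
  rows:
    - [[0,0.7,-0.4],[0,0,0]]
    - [[0,0,-0.4],[0,0,0]]
    - [[0,0,0],[0,0,0]]
    - [[0,0,0],[0,0,0]]
  hand: 0

```text
time: 23.3
tool_pos: [572.0, 383.5, 186.7]
tcp_rot: [-3.139, 0.0, 2.793]
contact_force: [-0.1, -0.3, 0.7]
grip_width: 45.7
finger_force: 0.0
```

```bash
python3 - <<'E'
from h import *
o=get_obs();print(o["tool_pos"],o["tcp_rot"],o["joint_positions"])
c=capture("wrist");save("w7.png",c,(60,260,200,450),3)
for q,z in dict(lid_handle=68,lid_face=30,hole_a=30).items():
    for r in pinpoint(q,"wrist")[:3]: print(q,round(r["p"],2),np.round(r["at"],1),np.round(world(c,r["at"],z,o),1))
E
```

```text
[571.96725372 383.5031285  186.67150334] [-3.13870214e+00  2.51562850e-04  2.79318866e+00] [ 0.48052436  0.67238286  1.03395928 -0.0021577   1.43721176 -0.74157813]
lid_handle 0.92 [186.9 317.2] [575.2 382.5  68. ]
lid_face 0.7 [173. 317.] [571.8 383.4  30. ]
hole_a 0.64 [ 91.6 360.5] [511.5 449.   30. ]
hole_a 0.64 [233.8 278.7] [621.2 321.5  30. ]
hole_a 0.58 [10.4 43.4] [350.6 206.7  30. ]
```

View pics/w7.png

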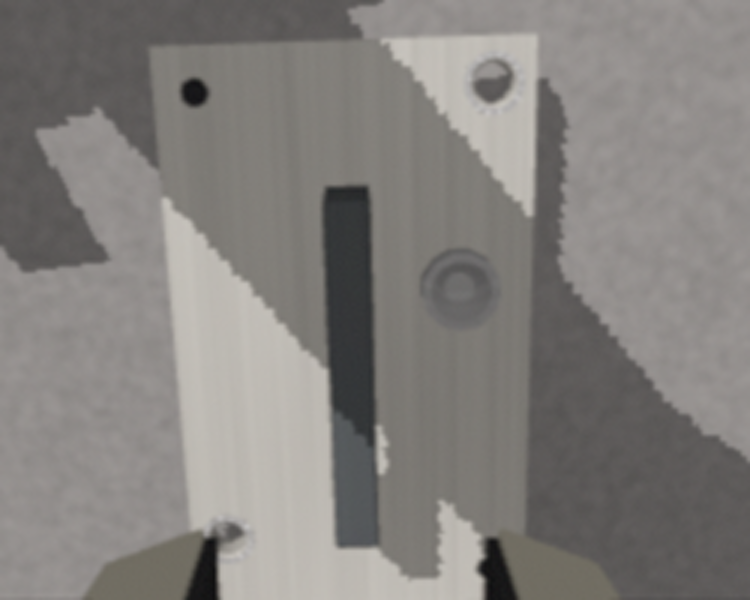

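```bash
python3 - <<'E'
from h import *
o=get_obs();c=capture("wrist")
F=lambda r,k:(60+r/3,200+k/3)
W=lambda r,k,z:world(c,F(r,k),z,o)
def rep(n,a,b,off=0):
    d=b-a;print(n,np.round(a,1),np.round(b,1),"L",round(np.linalg.norm(d),1),"yaw",round(np.degrees(np.arctan2(d[1],d[0]))+off,2),"mid",np.round((a+b)/2,1))
rep("bar",W(205,347.5,74),W(547,358,74))
rep("holes",W(81,492,30),W(535,231,30),np.degrees(np.arctan2(94,154)))
rep("plate y",W(35,537,30),W(46.5,150,30),90)
rep("right edge",W(35,537,30),W(530,527,30))
rep("left edge",W(46.5,150,30),W(500,188,30))
E
```

```text
bar [524.7 400.3  74. ] [625.9 367.   74. ] L 106.6 yaw -18.2 mid [575.3 383.6  74. ]
holes [508.8 454.1  30. ] [626.  318.3  30. ] L 179.3 yaw -17.79 mid [567.4 386.2  30. ]
plate y [500.7 471.2  30. ] [462.9 357.2  30. ] L 120.1 yaw -18.33 mid [481.8 414.2  30. ]
right edge [500.7 471.2  30. ] [660.6 419.7  30. ] L 168.0 yaw -17.88 mid [580.6 445.4  30. ]
left edge [462.9 357.2  30. ] [608.1 309.   30. ] L 153.0 yaw -18.36 mid [535.5 333.1  30. ]
```

Request:
play_rows:
  rows:
    - [[0.09,0.01,-0.9],[0,0,0.23]]
    - [[0,0,-0.9],[0,0,0]]
    - [[0,0,-0.9],[0,0,0]]
    - [[0,0,-0.9],[0,0,0]]
    - [[0,0,-0.7],[0,0,0]]
    - [[0,0,-0.5],[0,0,0]]
    - [[0,0,-0.3],[0,0,0]]
    - [[0,0,-0.09],[0,0,0]]
    - [[0,0,0],[0,0,0]]

```text
time: 24.68
tool_pos: [574.6, 385.1, 31.4]
tcp_rot: [-3.14, 0.001, 2.827]
contact_force: [-0.6, -0.1, 0.2]
grip_width: 45.9
finger_force: 0.0
```

Request:
play_rows:
  rows:
    - [[0,0,0],[0,0,0]]
    - [[0,0,0],[0,0,0]]
    - [[0,0,0],[0,0,0]]
    - [[0,0,0],[0,0,0]]
    - [[0,0,0],[0,0,0]]
    - [[0,0,0],[0,0,0]]
  hand: -1

```text
time: 25.42
tool_pos: [574.1, 384.3, 31.0]
tcp_rot: [-3.138, -0.0, 2.827]
contact_force: [-2.6, -4.9, 5.3]
grip_width: 13.8
finger_force: 30.0
```

Request:
play_rows:
  rows:
    - [[0,0,0.2],[0,0,0]]
    - [[0,0,0.5],[0,0,0]]
    - [[0,0,0.8],[0,0,0]]
    - [[0,0,0.9],[0,0,0]]
    - [[0,0,0.9],[0,0,0]]
    - [[0,0,0.6],[0,0,0]]
    - [[0,0,0.3],[0,0,0]]
    - [[0,0,0],[0,0,0]]
    - [[0,0,0],[0,0,0]]

```text
time: 26.55
tool_pos: [573.8, 384.7, 155.6]
tcp_rot: [-3.138, -0.001, 2.827]
contact_force: [-0.7, 0.6, -6.4]
grip_width: 13.6
finger_force: 30.0
```

```bash
python3 - <<'E'
from h import *
o=get_obs();print(o["tool_pos"],o["tcp_rot"],o["contact_force"],o["moment"],o["grip_width"])
c=capture("wrist")
T=np.array(c["hand_eye"])
# lid plate top in hand: z_world = tool z + (30-31) => tool depth zt where plate top at world tool_z-1
for q in ("hole_a","lid_handle","lid_face"):
    for r in pinpoint(q,"wrist")[:4]:
        z=o["tool_pos"][2]+(-1 if q!="lid_handle" else 37)
        w=world(c,r["at"],z,o)-o["tool_pos"]; a=o["tcp_rot"][2]-np.pi
        lx=np.array([np.cos(a),np.sin(a)]);ly=np.array([-lx[1],lx[0]])
        print(q,round(r["p"],2),np.round(r["at"],1),"lid-frame rel TCP",np.round([w[:2]@lx,w[:2]@ly],1))
g=cv2.cvtColor(c["frame"],cv2.COLOR_RGB2GRAY);np.save("g.npy",g)
E
```

```text
[573.75756904 384.68587037 155.64431631] [-3.13755655e+00 -1.31749419e-03  2.82681352e+00] [-0.7427502   0.62175224 -6.41228045] [0.03170002 0.08323623 0.04613693] 13.57717583176315
hole_a 0.87 [ 87.5 401.6] lid-frame rel TCP [-83.5  42.5]
lid_handle 0.73 [277.9 317.4] lid-frame rel TCP [1.8 0.5]
```

Request:
play_rows:
  rows:
    - [[-0.06,-0.5,0.1],[0,0,0.08]]
    - [[-0.06,-0.95,0.1],[0,0,0.08]]
    - [[-0.06,-1,0],[0,0,0.08]]
    - [[-0.06,-1,0],[0,0,0.08]]
    - [[-0.06,-1,0],[0,0,0.08]]
    - [[-0.06,-1,0],[0,0,0.08]]
    - [[-0.06,-1,0],[0,0,0.08]]
    - [[-0.06,-1,0],[0,0,0.08]]
    - [[-0.06,-1,0],[0,0,0.08]]
    - [[-0.06,-1,0],[0,0,0.08]]
    - [[-0.06,-1,0],[0,0,0.08]]
    - [[-0.06,-1,0],[0,0,0.08]]

```text
time: 28.25
tool_pos: [552.1, 39.6, 163.4]
tcp_rot: [-3.139, 0.001, 2.961]
contact_force: [0.4, -0.3, -6.3]
grip_width: 13.6
finger_force: 30.0
```

Request:
play_rows:
  rows:
    - [[-0.06,-1,0],[0,0,0]]
    - [[-0.04,-0.8,0],[0,0,0]]
    - [[0,-0.5,0],[0,0,0]]
    - [[0,0,0],[0,0,0]]
    - [[0,0,0],[0,0,0]]

```text
time: 28.88
tool_pos: [549.6, -27.0, 162.9]
tcp_rot: [-3.139, 0.0, 2.961]
contact_force: [-0.5, 0.5, -7.1]
grip_width: 13.7
finger_force: 30.0
```

Request:
play_rows:
  rows:
    - [[-0.017,-0.133,-0.5],[0,0,0]]
    - [[0,0,-0.8],[0,0,0]]
    - [[0,0,-0.6],[0,0,0]]
    - [[0,0,-0.3],[0,0,0]]
    - [[0,0,-0.13],[0,0,0]]
    - [[0,0,0],[0,0,0]]
    - [[0,0,0],[0,0,0]]

```text
time: 29.75
tool_pos: [549.6, -31.6, 93.6]
tcp_rot: [-3.139, 0.002, 2.961]
contact_force: [-0.0, -0.0, -6.5]
grip_width: 13.7
finger_force: 30.0
```

```bash
python3 - <<'E'
from h import *
o=get_obs();print(o["tool_pos"],o["tcp_rot"],o["contact_force"],o["moment"])
a=np.radians(-10.3);R=np.array([[np.cos(a),-np.sin(a)],[np.sin(a),np.cos(a)]])
for n in ("wrist","top","scene"):
    c=capture(n)
    for q,z in dict(pin_a=74,hole_a=78,lid_handle=o["tool_pos"][2]+37,parting=44).items():
        for r in pinpoint(q,n)[:3]: print(n,q,round(r["p"],2),np.round(r["at"],1),np.round(world(c,r["at"],z,o),1))
E
```

```text
[549.62560809 -31.63641005  93.59186969] [-3.13890225e+00  1.50199667e-03  2.96095356e+00] [-0.02244419 -0.01576154 -6.52989153] [ 0.06753112 -0.01460281  0.00904636]
wrist pin_a 0.89 [ 86.2 408.5] [476.   33.2  74. ]
wrist hole_a 0.95 [ 88.5 403. ] [476.5  29.1  78. ]
wrist lid_handle 0.81 [277.  313.3] [550.6 -33.4 130.6]
wrist parting 0.37 [ 87.1 399.9] [477.   35.3  44. ]
top pin_a 0.3 [126.1 298.8] [739.6  75.4  74. ]
top hole_a 0.46 [274.2 257.8] [345.3 186.4  78. ]
top hole_a 0.35 [170.1 265. ] [618.5 166.8  78. ]
scene pin_a 0.64 [229.2 270. ] [608.3 -91.9  74. ]
scene hole_a 0.76 [226.3 271.6] [602.4 -88.1  78. ]
scene hole_a 0.72 [127.  393.6] [244.1 237.1  78. ]
scene hole_a 0.71 [189.4 320.1] [483.8  27.7  78. ]
scene lid_handle 0.82 [195.  293.1] [545.2 -35.9 130.6]
scene lid_handle 0.59 [135.6 393.1] [334.9 222.5 130.6]
```

```bash
python3 - <<'E'
from h import *
o=get_obs();c=capture("wrist");g=cv2.cvtColor(c["frame"],cv2.COLOR_RGB2GRAY)
print("cols 386..424")
for r in range(72,104): print(r,' '.join('%3d'%v for v in g[r,386:424]))
tz=o["tool_pos"][2]
lid=np.array([549.6+1.0*.984,-31.6-1.0*.179])
y=o["tcp_rot"][2]-np.pi;R=lambda a:np.array([[np.cos(a),-np.sin(a)],[np.sin(a),np.cos(a)]])
h=lid+R(y)@[-84,47];m=np.array([550.1,-31.2])+R(np.radians(-10.3))@[-84,47]
print("hole top/bot px",px(c,[*h,tz-1],o),px(c,[*h,tz-15],o),"pin tip px",px(c,[*m,74],o),h,m)
E
```

```text
cols 386..424
72 162 162 162 163 164 164 164 164 164 163 162 160 155 149 148 154 152 149 144 142 138 129 125 116 107 104 107 115 120 116 113 124 137 145 156 160 155 151
73 162 162 163 163 164 165 164 164 164 163 159 154 149 146 149 158 157 150 132 119 107  96  92  89  86  86  88  93  97  99 101 107 119 132 145 149 148 147
74 162 162 162 162 164 165 165 164 163 159 153 149 146 146 149 153 148 132 110  98  98  93  86  79  76  75  77  80  88  95 100 105 110 122 140 143 146 146
75 162 162 162 163 164 164 165 164 160 152 149 147 147 147 144 135 122 105  93  99 113 111  98  82  73  72  71  71  73  78  90 101 108 115 126 133 139 143
76 162 162 162 163 164 165 164 164 157 151 154 154 153 147 132 113  98  90  86  91  97  97  90  84  79  75  73  71  70  71  76  87  98 107 117 122 125 137
77 162 162 162 163 164 164 164 163 158 151 153 161 163 143 115  97  90  88  87  87  86  86  87  87  85  80  75  73  71  69  72  74  77  92 113 120 120 131
78 162 162 162 163 164 165 165 162 155 149 151 165 156 125  99  90  88  89  88  88  87  88  88  88  89  86  80  74  72  70  70  71  71  82 109 122 122 123
7
[... 3344 characters left out ...]
6 146 146 147 151 157 163 171 175 174 169 159 151 145 144 145 148
101 162 162 163 164 164 163 163 161 156 149 148 146 146 145 147 151 158 163 164 163 162 160 160 162 167 170 172 174 175 172 164 154 148 145 145 146 148 154
102 161 161 163 164 164 164 163 163 161 159 156 151 147 146 146 145 148 152 158 164 166 165 165 168 170 171 171 168 162 154 149 145 145 147 148 150 153 158
103 161 161 163 164 164 163 163 162 161 162 162 158 150 146 145 145 144 146 152 161 163 159 157 158 157 156 157 153 148 145 145 145 145 151 154 155 157 159
hole top/bot px [ 89.31487763 410.73908657] [ 89.07844373 403.91428581] pin tip px [ 87.82626218 402.99679307] [476.40069366  29.55481662] [475.85736092  30.06198285]
```

Through hole a the wrist camera shows the pin about 3 mm off towards +y. I'll correct and measure again.

Request:
play_rows:
  rows:
    - [[0.033,0.107,0],[0,0,0]]
    - [[0,0,0],[0,0,0]]
    - [[0,0,0],[0,0,0]]

```text
time: 30.92
tool_pos: [550.2, -28.3, 92.9]
tcp_rot: [-3.139, 0.0, 2.961]
contact_force: [-0.4, -0.5, -5.8]
grip_width: 13.7
finger_force: 30.0
```

```bash
python3 - <<'E'
from h import *
o=get_obs();print(o["tool_pos"],o["tcp_rot"])
c=capture("wrist");g=cv2.cvtColor(c["frame"],cv2.COLOR_RGB2GRAY)
for q,z in dict(pin_a=74,hole_a=o["tool_pos"][2]-15).items():
    for r in pinpoint(q,"wrist")[:1]: print(q,r["p"],np.round(r["at"],1),np.round(world(c,r["at"],z,o),1))
print("cols 390..426")
for r in range(70,102): print(r,' '.join('%3d'%v for v in g[r,390:426]))
E
```

```text
[550.17908006 -28.33214587  92.9453904 ] [-3.13891518e+00  1.77178653e-04  2.96098093e+00]
hole_a 0.71 [ 86.4 404.6] [476.1  33.3  77.9]
cols 390..426
70 162 164 163 164 163 162 161 162 163 159 146 145 149 148 147 146 148 152 150 151 148 145 145 146 150 155 154 149 146 146 147 148 150 156 160 160
71 163 164 165 164 163 163 162 163 161 155 145 144 146 147 146 147 147 149 146 144 140 135 138 143 144 144 142 142 144 147 150 153 152 156 158 160
72 164 164 164 164 163 162 162 161 154 149 146 146 146 146 143 142 138 129 123 115 107 103 107 115 118 114 113 124 136 146 162 168 159 152 154 157
73 164 164 164 164 163 163 160 154 148 146 146 147 147 141 129 118 107  96  91  87  85  86  88  92  98 100 100 106 119 137 162 168 156 148 148 152
74 164 164 165 164 163 158 153 148 145 146 147 145 142 129 108 101 102  99  89  79  75  74  77  81  87  94  98 103 110 124 147 157 151 147 146 148
75 164 165 164 164 160 151 151 152 149 146 143 133 121 104  96 113 131 138 126 104  83  73  70  71  73  77  84 100 108 115 127 136 140 144 145 146
76 164 164 164 163 157 154 162 166 157 147 133 112  97  90  91 106 
[... 3056 characters left out ...]
51 145 127 110 103 100 116 151 166 166 160 142 136 135 137 136 135 137 142 151 163 171 169 159 153 153 160 158
98 163 164 160 153 161 161 154 148 149 152 151 140 122 110 117 149 162 161 152 143 141 140 138 138 139 146 158 168 173 171 160 149 146 149 158 161
99 164 163 160 146 140 145 147 146 146 152 158 157 148 134 126 141 150 148 145 142 141 138 137 143 150 161 171 174 172 162 151 145 144 146 152 159
100 164 163 161 154 141 142 145 145 146 152 161 163 162 159 152 145 146 147 145 146 147 147 149 159 171 175 174 170 161 153 146 144 145 147 153 159
101 164 163 163 162 156 148 147 146 148 161 164 161 160 162 162 162 162 160 160 162 166 169 171 173 175 172 164 159 157 153 148 145 148 153 158 160
```

Request:
play_rows:
  rows:
    - [[0,-0.02,-0.08],[0,0,0]]
    - [[0,0,-0.07],[0,0,0]]
    - [[0,0,-0.05],[0,0,0]]
    - [[0,0,-0.05],[0,0,0]]
    - [[0,0,0],[0,0,0]]

```text
time: 31.7
tool_pos: [549.9, -28.8, 85.6]
tcp_rot: [-3.139, -0.0, 2.961]
contact_force: [-2.9, 1.5, -2.7]
grip_width: 13.5
finger_force: 30.0
```

Request:
play_rows:
  rows:
    - [[-0.01,0.005,-0.05],[0,0,0]]
    - [[0,0,-0.05],[0,0,0]]
    - [[0,0,0],[0,0,0]]

```text
time: 32.08
tool_pos: [549.7, -29.0, 82.1]
tcp_rot: [-3.139, -0.0, 2.961]
contact_force: [-0.9, -2.1, -5.4]
grip_width: 13.9
finger_force: 30.0
```

Request:
play_rows:
  rows:
    - [[0,-0.01,-0.07],[0,0,0]]
    - [[0,0,-0.07],[0,0,0]]
    - [[0,0,-0.07],[0,0,0]]
    - [[0,0,0],[0,0,0]]

```text
time: 32.58
tool_pos: [549.7, -29.1, 75.8]
tcp_rot: [-3.139, -0.0, 2.961]
contact_force: [-1.0, 0.0, -5.9]
grip_width: 13.7
finger_force: 30.0
```

Request:
play_rows:
  rows:
    - [[0,0,-0.1],[0,0,0]]
    - [[0,0,-0.1],[0,0,0]]
    - [[0,0,-0.1],[0,0,0]]
    - [[0,0,-0.1],[0,0,0]]
    - [[0,0,0],[0,0,0]]

```text
time: 33.2
tool_pos: [549.8, -29.2, 63.8]
tcp_rot: [-3.139, -0.0, 2.961]
contact_force: [-2.4, -0.1, -6.7]
grip_width: 13.6
finger_force: 30.0
```

Request:
play_rows:
  rows:
    - [[0,0,-0.06],[0,0,0]]
    - [[0,0,-0.05],[0,0,0]]
    - [[0,0,-0.04],[0,0,0]]
    - [[0,0,0],[0,0,0]]

```text
time: 33.7
tool_pos: [549.6, -29.2, 59.6]
tcp_rot: [-3.139, -0.0, 2.961]
contact_force: [-4.9, -1.0, -4.3]
grip_width: 13.6
finger_force: 30.0
```

Request:
play_rows:
  rows:
    - [[0,0,-0.04],[0,0,0]]
    - [[0,0,-0.02],[0,0,0]]
    - [[0,0,0],[0,0,0]]

```text
time: 34.08
tool_pos: [549.5, -29.8, 58.8]
tcp_rot: [-3.138, 0.0, 2.961]
contact_force: [-7.8, -3.2, 3.9]
grip_width: 13.7
finger_force: 30.0
```

Request:
play_rows:
  rows:
    - [[0,0,-0.02],[0,0,0]]
    - [[0,0,0],[0,0,0]]

```text
time: 34.33
tool_pos: [549.5, -30.0, 58.5]
tcp_rot: [-3.138, 0.0, 2.961]
contact_force: [-9.2, -4.8, 7.8]
grip_width: 13.5
finger_force: 30.0
```

Request:
play_rows:
  rows:
    - [[0,0,0],[0,0,0]]
    - [[0,0,0],[0,0,0]]
    - [[0,0,0],[0,0,0]]
    - [[0,0,0],[0,0,0]]
    - [[0,0,0.3],[0,0,0]]
    - [[0,0,0.8],[0,0,0]]
    - [[0,0,1],[0,0,0]]
    - [[0,0,1],[0,0,0]]
    - [[0,0,1],[0,0,0]]
    - [[0,0,0],[0,0,0]]
    - [[0,0,0],[0,0,0]]
  hand: 0

```text
time: 35.7
tool_pos: [549.4, -29.0, 179.8]
tcp_rot: [-3.139, -0.001, 2.961]
contact_force: [-0.0, -0.1, 0.0]
grip_width: 45.8
finger_force: 0.0
```

```bash
python3 - <<'E'
from h import *
o=get_obs();print(o["time"],o["tool_pos"],o["contact_force"])
for n in ("wrist","top","scene"):
    c=capture(n)
    for q,z in dict(pin_a=74,hole_a=58,lid_handle=96,casting=74).items():
        for r in pinpoint(q,n)[:2]: print(n,q,round(r["p"],2),np.round(r["at"],1),np.round(world(c,r["at"],z,o),1))
    if n=="wrist": save("w8.png",c)
E
```

```text
35.7 [549.44231769 -29.04435942 179.83198495] [-0.04236199 -0.12143498  0.03796021]
wrist pin_a 0.65 [244.2 273.7] [596.  -78.2  74. ]
wrist pin_a 0.56 [ 84.2 378.3] [474.   34.2  74. ]
wrist hole_a 0.96 [244.8 270.8] [603.5 -84.8  58. ]
wrist hole_a 0.78 [ 87. 370.] [475.3  29.8  58. ]
wrist lid_handle 0.66 [197.1 314.6] [550.6 -31.2  96. ]
top hole_a 0.75 [272.7 254.3] [350.1 198.3  58. ]
top lid_handle 0.89 [304.4 241.7] [271.1 224.   96. ]
top lid_handle 0.77 [189.  337.6] [558.4 -23.8  96. ]
top casting 0.84 [178.6 464.8] [ 582.1 -362.9   74. ]
top casting 0.3 [199.1 389.9] [ 532.1 -161.4   74. ]
scene pin_a 0.73 [187.1 322.1] [472.6  32.6  74. ]
scene pin_a 0.63 [230.2 269.1] [611.3 -93.8  74. ]
scene hole_a 0.86 [235. 274.] [614.6 -83.   58. ]
scene hole_a 0.71 [199.6 322.3] [501.8  33.7  58. ]
scene lid_handle 0.97 [199.9 298.1] [533.3 -26.1  96. ]
scene lid_handle 0.57 [133.7 388.4] [291.4 216.6  96. ]
scene casting 0.62 [304.  404.9] [797.5 220.   74. ]
```

```bash
python3 -c "
from plant import bot
print(bot.close_job())"
```

```text
the job is handed in; nothing more can be done
None
```

The bracket came out without forcing and lies flat, right way up, within about 3 mm of the pan's centre. The lid is over both pins and, judged by height and contact force, fully down. The job is handed in at about 36 s, but the hand-in returned no verdict.

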